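Load the capacitor ageing board in order of height

TASK

Stand the four blue capacitors on the black rubber pads of the ageing board, one centred on each pad, in order of height: the shortest on the pad next to the terminal block with the two binding posts, the tallest at the far end of the row. Keep them upright throughout - do not knock any over - and leave all four standing free.

Things in the scene. Friction and masses are not known exactly. Their poses are not given: they have to be found in the camera images.
- cap_a: The shortest of the four loose capacitors: an upright blue cylinder with a white stripe down its side and a black top, 30 mm in diameter and 50 mm tall, with two small aluminium screw terminals standing 6 mm above the top. Origin: centre of its underside; z up along the can when it stands. All four stand upright on the table at the start.
- cap_b: The second shortest of the four loose capacitors: an upright blue cylinder with a white stripe down its side and a black top, 35 mm in diameter and 66 mm tall, with two small aluminium screw terminals standing 6 mm above the top. Origin: centre of its underside; z up along the can when it stands. All four stand upright on the table at the start.
- cap_c: The second tallest of the four loose capacitors: an upright blue cylinder with a white stripe down its side and a black top, 40 mm in diameter and 83 mm tall, with two small aluminium screw terminals standing 6 mm above the top. Origin: centre of its underside; z up along the can when it stands. All four stand upright on the table at the start.
- cap_d: The tallest of the four loose capacitors: an upright blue cylinder with a white stripe down its side and a black top, 46 mm in diameter and 100 mm tall, with two small aluminium screw terminals standing 6 mm above the top. Origin: centre of its underside; z up along the can when it stands. All four stand upright on the table at the start.
- pad_0: One of four alike black rubber pads, 64 mm in diameter and 4 mm thick, with a small brass dot in the middle, fixed on the ageing board in a straight row at 100 mm spacing. The number in the name does not tell its place in the row. Origin: centre of its underside, 6 mm above the table, so its upper face is 10 mm above the table.
- pad_1: One of four alike black rubber pads, 64 mm in diameter and 4 mm thick, with a small brass dot in the middle, fixed on the ageing board in a straight row at 100 mm spacing. The number in the name does not tell its place in the row. Origin: centre of its underside, 6 mm above the table, so its upper face is 10 mm above the table.
- pad_2: One of four alike black rubber pads, 64 mm in diameter and 4 mm thick, with a small brass dot in the middle, fixed on the ageing board in a straight row at 100 mm spacing. The number in the name does not tell its place in the row. Origin: centre of its underside, 6 mm above the table, so its upper face is 10 mm above the table.
- pad_3: One of four alike black rubber pads, 64 mm in diameter and 4 mm thick, with a small brass dot in the middle, fixed on the ageing board in a straight row at 100 mm spacing. The number in the name does not tell its place in the row. Origin: centre of its underside, 6 mm above the table, so its upper face is 10 mm above the table.
- terminals: The terminal block: black, 75 x 45 mm, with a red and a black binding post (44 mm high in all), fixed at the left or right end of the row of pads, in line, its centre 90 mm from that of the nearest pad; the other end has only a low steel clamp. Block and pads sit on a fixed aluminium plate, 110 x 560 x 6 mm: the ageing board. Origin: centre of the block's underside, 6 mm above the table.

How it is judged:
By the outcome, as a careful person would: the job done as asked, in the order asked, and still so for the second after the job is handed in, with the robot touching nothing.
It also fails if it takes over 96 s, if anything falls off the work surface, if the arm or the gripper's body presses on something with over 40 N, if the wrist force passes 120 N, or if a joint passes its speed limit or range.

ROBOT

A 7-joint arm with a two-finger parallel gripper is mounted at the origin on the work surface. World frame = base frame: x ahead of the robot, y to its left, z up, the work surface at z = 0. Lengths are in m, angles in rad, forces in N, time in s.
With the tool pointing down it reaches from about 0.4 to 0.9 m from the base axis. Payload 5.5 kg.
Tool frame: the origin (TCP) lies on the mounting face of the last link; the fingertips stand 178 mm ahead of it and the grasp point (between the pads) lies 159 mm ahead of it; z points along the fingers, y is the line along which they close (so a half turn about z gives the same grasp; the last joint's range is limited). The gripper opens to 92 mm and grips with 3 to 60 N. Pads are 19 mm wide; open, the fingers measure 130 mm over their backs; the gripper's body (75 mm by 190 mm) begins 47 mm behind the grasp point.
Start: joints at [-0.865, 0.501, -0.427, 1.55, 0.221, 1.138, -0.21], TCP at [0.278, 0.587, 0.405] pointing down, gripper open.
Joint ranges: [-2.88, 2.88], [-0.31, 2.03], [-1.54, 1.56], [0.2, 2.42], [-1.41, 4.55], [0.19, 2.02], [-2.57, 2.57]. Speed limits (rad/s): [2.57, 2.57, 3.14, 3.14, 3.14, 3.14, 3.14].

INTERFACE

Orientations are given as a unit quaternion [x, y, z, w].
In Python, from station import r gives the robot as it stands.
- The arm moves only by the tool servo_tool, never from a script. Its argument "deltas" is a list that holds one entry, the list of rows, each a list of 4 numbers: the shift along the tool's x, y, z in units of 40 mm (1.0 is 40 mm), then the turn about the tool's z in units of 5 degrees (1.0 is 5 degrees). A call has 1 to 5 rows; each row is the pose to reach, as a shift and turn from the pose commanded when the call began, along the tool's axes at that moment; what a row does not reach only later rows make up. A row lasts 1/8 s, in which the tool goes at most 62.5 mm and 10.7 degrees, less where a joint would pass 70% of its speed; a pose out of reach is approached as far as the arm can. A call with a gripper value outside its range is refused whole. "claw" is the finger opening in mm, from 0 to 91.8, set as the call begins (left out, the last holds). The fingers move at their own pace and stop on an object; the grip force is fixed at half the most. Time passes only in rows, so rows that repeat a pose let the fingers close. It gives the time, the measured TCP pose, the force, the opening and the grip force at its end, in the units of the state.
- r.sense(): the state, without advancing time (a new reading comes with each control period).
- r.camera(name): name is "scene" or "top" or "wrist"; returns the picture (420x560x3 uint8, red, green, blue); there is no depth.
- r.get_calibration(name): a dict with "fovy" (degrees; the focal length in pixels is half the picture's height over the tangent of half this angle, whatever the lens; pixels are square), "cx", "cy" (the principal point, pixels), "origin" and "attitude" of the camera in the world; the wrist camera has in their place "mount" (4x4, takes a point from camera to tool coordinates, whose origin is the TCP and whose axes are the flange's). Camera axes: x right, y up, looking along -z (the intrinsics and any distortion apply to the point x, -y, -z); pixel columns grow to the right and rows downward; lengths in m; the calibration is good to about 2 mm. A picture is of the moment at which its call begins: read the wrist's pose just before it. get_calibration takes no time and is no camera call.
- r.hand_in(): hands the job in; it is judged then, once.
Trained networks look in the newest picture that a camera, given by its name, has taken for a name from the list of things; names that differ only in an ending like _2 or _b are one class to them, and where a whole thing is asked for, a point or a joint stands for the part that bears it (a point fixed in the world has none). Each returns a list of dicts, best first, with "score" (0 to 1); they miss things now and then, are a little off and sometimes report something else, mostly with a low value. They report only what shows in the picture. A call takes as long as a camera call.
- r.look_for(camera, label): "box" ([left, top, width, height] in pixels, round what is visible of it).
- r.trace(camera, label): "region" (420x560 bool, what is visible of it) and "box" ([left, top, width, height] in pixels, round what is visible of it).
The state is a dict: "t": time; "qpos": joint angles; "joint_vel": joint speeds; "joint_torque": joint torques, N m; "tool_pos": TCP position; "tool_rot": TCP orientation; "wrist_force": force on the tool from outside, world axes, zero at the start; "ft_torque": the same for the moment, N m; "gripper_width": opening from 0.0 (shut) to 1.0 (fully open); "finger_force": force on a finger pad.
Only numpy, scipy, OpenCV 4.12 (cv2) and the standard library are available. Lean on these libraries where they do the work, as an engineer would, in place of code of your own. Each camera call takes 0.05 s, during which the arm holds its last target. There are 200 camera calls.

## Working session

There is one attempt and no reset: what is moved stays moved. The work goes in short steps, Python scripts to look and compute and a tool call to move; the robot and the scene stay as the last step left them, time stands still between calls to the robot, and variables do not carry over. Pictures are saved under pics/ and viewed, at most 14 in all, crops included, and the job is handed in when it is done.

Besides the shell and the picture viewer there is one more tool, called by a JSON object that holds its "api" and its "payload". servo_tool: Moves the arm, as the interface text tells. Its arguments: {"type":"object","properties":{"deltas":{"type":"array","items":{"type":"array","items":{"type":"array","items":{"type":"number"}}}},"claw":{"type":"number"}},"required":["deltas"]}

```bash
ls; mkdir -p pics
python3 - <<'E'
from station import r
import cv2,numpy as np
a=r.camera("top");b=r.camera("scene")
cv2.imwrite("pics/top.png",a[:,:,::-1]);cv2.imwrite("pics/scene.png",b[:,:,::-1])
for c in("top","scene","wrist"):print(c,r.get_calibration(c))
s=r.sense();print(s)
E
```

```text
pics
top {'fovy': 57.41133252444816, 'cx': 280.8998861048118, 'cy': 206.50683528924486, 'origin': array([0.39388649, 0.02335009, 0.78674902]), 'attitude': array([-0.07817712,  0.08292802,  0.73528678, -0.66810525])}
scene {'fovy': 56.790801049669675, 'cx': 284.7432868359121, 'cy': 211.3596788522757, 'origin': array([ 0.92270905, -0.016432  ,  0.67268018]), 'attitude': array([0.18820432, 0.18009085, 0.68048807, 0.68489591])}
wrist {'fovy': 64.86119369109223, 'cx': 283.21118479297576, 'cy': 208.49904627398163, 'mount': array([[ 2.63980401e-05,  9.58015385e-01,  2.86716797e-01,
         7.78623872e-02],
       [ 9.99999976e-01,  3.72283825e-05, -2.16462389e-04,
        -9.80370261e-04],
       [-2.18048301e-04,  2.86716795e-01, -9.58015361e-01,
         1.92506310e-02],
       [ 0.00000000e+00,  0.00000000e+00,  0.00000000e+00,
         1.00000000e+00]])}
{'t': 0.1, 'qpos': array([-0.86478767,  0.50172151, -0.42680835,  1.55133735,  0.22081295,
        1.13828362, -0.21029675]), 'joint_vel': array([-0.00059066, -0.00210624,  0.00055183, -0.00426267, -0.00146263,
       -0.00019911,  0.00017288]), 'joint_torque': array([-1.12664409e-02, -5.67870033e+01, -5.83874702e+00, -2.79913777e+01,
       -6.90835202e-02,  2.41374609e-02,  7.93322187e-06]), 'tool_pos': array([0.2784214 , 0.58700132, 0.40380569]), 'tool_rot': array([ 2.19572426e-01,  9.75595834e-01, -8.21722452e-04, -2.08481202e-04]), 'wrist_force': array([-0.29528928, -0.48303506,  0.48966894]), 'ft_torque': array([-0.02573148, -0.05305079,  0.03665461]), 'finger_force': 0.0, 'gripper_width': 0.9999265572703575}
```

View pics/top.png

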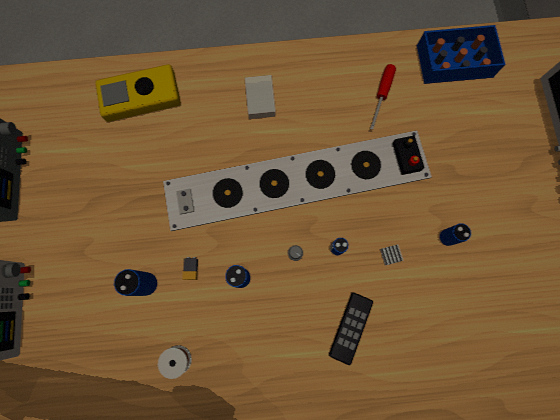

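View pics/scene.png

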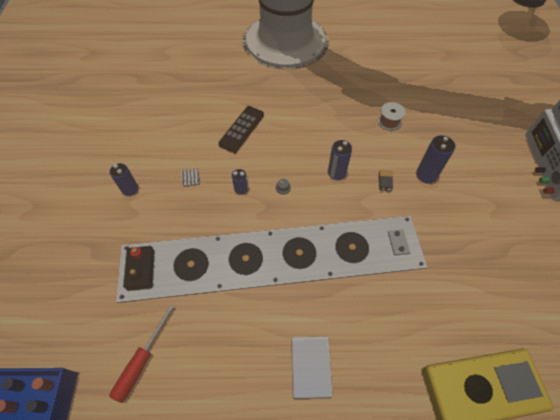

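The top view shows the pads at (228,193), (274,183), (320,174) and (366,165), with the terminal block at (408,155), image right. Caps: d at (135,283), c at (237,276), a at (340,246), b at (455,234). The scene view agrees, with the terminal block at (138,268).

```bash
cat > h.py <<'E'
import numpy as np,cv2
from scipy.spatial.transform import Rotation as R
from scipy.optimize import least_squares
from station import r
DIM=dict(a=(.015,.050),b=(.0175,.066),c=(.020,.083),d=(.023,.100))
def cam(n,s=None):
    k=r.get_calibration(n);f=210/np.tan(np.radians(k["fovy"]/2))
    if n=="wrist":
        s=s or r.sense();T=R.from_quat(s["tool_rot"]).as_matrix();M=k["mount"]
        A=T@M[:3,:3];o=s["tool_pos"]+T@M[:3,3]
    else: A=R.from_quat(k["attitude"]).as_matrix();o=k["origin"]
    return f,k["cx"],k["cy"],A,o
def proj(c,P):
    f,cx,cy,A,o=c;q=(np.atleast_2d(P)-o)@A
    return np.c_[cx-f*q[:,0]/q[:,2],cy+f*q[:,1]/q[:,2]]
def ray(c,uv,z):
    f,cx,cy,A,o=c;d=A@np.array([(uv[0]-cx)/f,-(uv[1]-cy)/f,-1]);return o+d*(z-o[2])/d[2]
def hull(c,x,y,rad,h,z0=0):
    t=np.linspace(0,2*np.pi,40)
    P=np.vstack([np.c_[x+rad*np.cos(t),y+rad*np.sin(t),0*t+z] for z in(z0,z0+h)])
    return cv2.convexHull(proj(c,P).astype(np.float32))[:,0]
def fit(obs,rad,h,x0,z0=0):
    # obs: list of (cam, mask); match silhouette centroid
    def e(p):
        out=[]
        for c,m in obs:
            H=hull(c,*p,rad,h,z0);M=cv2.moments(H);v=np.argwhere(m)[:,::-1].mean(0)
            out+=[M["m10"]/M["m00"]-v[0],M["m01"]/M["m00"]-v[1]]
        return out
    s=least_squares(e,x0);return s.x,s.fun
E
python3 - <<'E'
from h import *
T=cam("top");S=cam("scene")
it=r.camera("top");isc=r.camera("scene")
for n,C in(("top",T),("scene",S)):
    for l in("cap_a","pad_0","terminals"):
        for q in r.trace(n,l):
            m=q["region"]; 
            if m.sum()==0: continue
            v=np.argwhere(m)[:,::-1].mean(0)
            print(n,l,round(q["score"],2),v.round(1),m.sum(),end=" ")
            if l=="cap_a":
                for k in DIM:
                    x0=ray(C,v,DIM[k][1]/2)[:2];p,f=fit([(C,m)],*DIM[k],x0)
                    A=cv2.contourArea(hull(C,*p,*DIM[k]));print(k,p.round(4),round(m.sum()/A,2),end="; ")
                print()
            else: print(ray(C,v,.010 if l=="pad_0" else .025).round(4))
E
```

```text
top cap_a 0.96 [454.9 234.1] 504 a [ 0.4803 -0.3307] 1.43; b [ 0.4792 -0.3263] 0.96; c [ 0.478  -0.3214] 0.68; d [ 0.4768 -0.3162] 0.49; 
top cap_a 0.84 [134.7 282.8] 992 a [0.4455 0.3074] 2.91; b [0.4449 0.3037] 1.98; c [0.4442 0.2997] 1.41; d [0.4435 0.2954] 1.02; 
top cap_a 0.77 [338.6 246.1] 236 a [ 0.4786 -0.0963] 0.94; b [ 0.4774 -0.0946] 0.65; c [ 0.4761 -0.0928] 0.47; d [ 0.4748 -0.0908] 0.34; 
top cap_a 0.75 [236.7 276.2] 471 a [0.4391 0.1085] 1.98; b [0.4384 0.1072] 1.38; c [0.4377 0.1057] 1.01; d [0.4369 0.1041] 0.73; 
top pad_0 0.92 [226.9 192. ] 714 [0.616  0.1192 0.01  ]
top pad_0 0.83 [319.5 173.5] 692 [ 0.6377 -0.079   0.01  ]
top pad_0 0.71 [365.3 164.5] 673 [ 0.6483 -0.1784  0.01  ]
top pad_0 0.71 [273.5 183. ] 642 [0.6261 0.02   0.01  ]
top terminals 0.8 [407.6 154.6] 817 [ 0.6564 -0.2662  0.025 ]
top terminals 0.26 [134.6 282.9] 1011 [0.4455 0.3085 0.025 ]
scene cap_a 0.95 [339.  159.1] 754 a [0.4204 0.1077] 2.18; b [0.4273 0.106 ] 1.44; c [0.4348 0.1041] 1.01; d [0.4426 0.1022] 0.72; 
scene cap_a 0.87 [434.9 158.8] 1195 a [0.42   0.3094] 3.18; b [0.4269 0.3049] 2.09; c [0.4344 0.3   ] 1.46; d [0.4421 0.2949] 1.03; 
scene cap_a 0.86 [239.4 181.2] 355 a [ 0.476  -0.0976] 0.99; b [ 0.4822 -0.0964] 0.66; c [ 0.489  -0.0952] 0.46; d [ 0.496  -0.0939] 0.33; 
scene cap_a 0.67 [123.3 179.1] 609 a [ 0.4703 -0.3311] 1.51; b [ 0.4765 -0.3268] 1.0; c [ 0.4833 -0.322 ] 0.69; d [ 0.4903 -0.317 ] 0.49; 
scene pad_0 0.8 [190.3 264.3] 919 [ 0.6484 -0.18    0.01  ]
scene pad_0 0.77 [351.3 247. ] 894 [0.615  0.1175 0.01  ]
scene pad_0 0.76 [299.  252.5] 876 [0.6259 0.0191 0.01  ]
scene pad_0 0.75 [244.8 258.4] 898 [ 0.6372 -0.0812  0.01  ]
scene terminals 0.72 [138.4 267.9] 1220 [ 0.6609 -0.2672  0.025 ]
scene terminals 0.36 [239.4 180.7] 327 [ 0.4741 -0.0979  0.025 ]
```

```bash
cat >> h.py <<'E'
CAP=dict(d=(.4428,.2952),c=(.4362,.105),b=(.478,-.3265),a=(.477,-.097))
_p=np.array([[.6483,-.1792],[.6375,-.0801],[.626,.0196],[.6155,.1184]])
_u=(_p*np.array([[-3],[-1],[1],[3]])).sum(0);_u/=np.linalg.norm(_u)
PAD={k:_p.mean(0)+_u*.1*(i-1.5) for i,k in enumerate("abcd")}
YAW=np.degrees(np.arctan2(-_u[0],_u[1]))  # wanted direction of tool y
def go(x,y,z,yaw=None):
    s=r.sense();A=R.from_quat(s["tool_rot"]).as_matrix()
    d=A.T@(np.array([x,y,z])-s["tool_pos"])/.04
    now=np.degrees(np.arctan2(A[1,1],A[0,1]))
    return np.r_[d,(now-(YAW if yaw is None else yaw))/5].round(3)
E
python3 -c "
from h import *
print(_u if 0 else PAD,YAW)
print(go(*CAP['d'],.31))"
```

```text
{'a': array([ 0.64833367, -0.17941378]), 'b': array([ 0.63732789, -0.08002126]), 'c': array([0.62632211, 0.01937126]), 'd': array([0.61531633, 0.11876378])} 6.318648168854697
[-6.841 -4.838  2.367 11.663]
```

{"api": "servo_tool", "payload": {"deltas": [[[-1.1,-0.8,0.2,2.0],[-2.3,-1.6,0.6,4.0],[-3.6,-2.5,1.0,6.0],[-4.8,-3.4,1.5,8.0],[-5.8,-4.1,2.0,10.0]]], "claw": 91.8}}

```text
t: 1.12
tool_pos: [0.4189, 0.3376, 0.3247]
tool_rot: [0.614, 0.789, 0.001, 0.0]
wrist_force: [0.4, 0.5, -0.3]
gripper_width: 1.0
finger_force: 0.0
```

```bash
python3 -c "
from h import *
print(go(*CAP['d'],.31))"
```

```text
[-1.175  0.317  0.369  1.585]
```

{"api": "servo_tool", "payload": {"deltas": [[[-0.7,0.2,0.2,1.0],[-1.18,0.32,0.37,1.58],[-1.18,0.32,0.37,1.58],[-1.18,0.32,0.37,1.58]]]}}

```text
t: 1.62
tool_pos: [0.4414, 0.2994, 0.3105]
tool_rot: [0.663, 0.749, 0.001, -0.001]
wrist_force: [-0.0, 0.2, 0.1]
gripper_width: 1.004
finger_force: 0.0
```

```bash
cat >> h.py <<'E'
def wfit(k):
    s=r.sense();im=r.camera("wrist");C=cam("wrist",s)
    for q in r.trace("wrist","cap_a"):
        m=q["region"];x0=np.array(CAP[k])
        p,f=fit([(C,m)],*DIM[k],x0);H=hull(C,*p,*DIM[k])
        print("wfit",k,round(q["score"],2),p.round(4),"area ratio",round(m.sum()/cv2.contourArea(H),2),"bbox",q["box"],cv2.boundingRect(H))
    return im
E
python3 -c "
from h import *
print(go(*CAP['d'],.31))
im=wfit('d');cv2.imwrite('pics/w1.png',im[:,:,::-1])"
```

```text
[-0.109  0.022  0.012  0.128]
wfit d 0.72 [0.4431 0.2949] area ratio 0.99 bbox [250.5, 179.2, 70.4, 101.5] (249, 178, 74, 102)
```

View pics/w1.png

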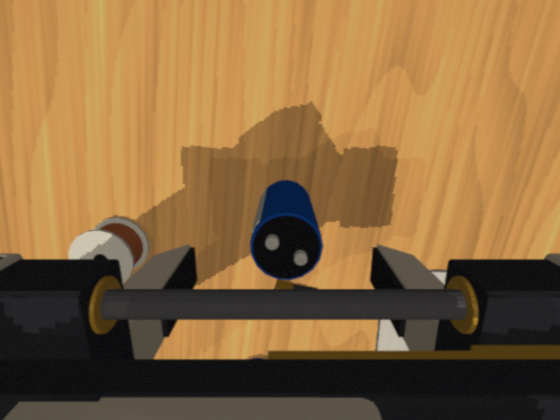

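The wrist view shows cap_d centred between the open fingers at (286,230). The fit agrees with the earlier position to within 1 mm, so I'm descending.

{"api": "servo_tool", "payload": {"deltas": [[[-0.05,0.02,0.5,0.1],[-0.05,0.02,1.1,0.1],[-0.05,0.02,1.7,0.1],[-0.05,0.02,2.0,0.1],[-0.05,0.02,2.0,0.1]]]}}

```text
t: 2.35
tool_pos: [0.4426, 0.2959, 0.2294]
tool_rot: [0.667, 0.745, -0.001, -0.0]
wrist_force: [-0.5, -0.2, 0.2]
gripper_width: 0.999
finger_force: 0.0
```

```bash
python3 -c "
from h import *
print(go(.4430,.2950,.229),r.sense()['joint_vel'].round(3))"
```

```text
[-0.025  0.007  0.011 -0.001] [ 0.007 -0.025  0.002 -0.013 -0.001  0.008  0.001]
```

{"api": "servo_tool", "payload": {"deltas": [[[0,0,0,0],[0,0,0,0],[0,0,0,0],[0,0,0,0],[0,0,0,0]]], "claw": 20}}

```text
t: 2.98
tool_pos: [0.4433, 0.2954, 0.2301]
tool_rot: [0.668, 0.744, 0.0, 0.0]
wrist_force: [1.5, 0.4, 0.4]
gripper_width: 0.505
finger_force: 0.6
```

{"api": "servo_tool", "payload": {"deltas": [[[0,0,0,0],[0,0,0,0],[0,0,0,0]]]}}

```text
t: 3.35
tool_pos: [0.4433, 0.2954, 0.23]
tool_rot: [0.668, 0.744, 0.0, 0.0]
wrist_force: [-0.4, -0.5, 1.5]
gripper_width: 0.498
finger_force: 30.0
```

{"api": "servo_tool", "payload": {"deltas": [[[0,0,-0.2,0],[0,0,-0.6,0],[0,0,-1.0,0],[0,0,-1.2,0],[0,0,-1.2,0]]]}}

```text
t: 3.98
tool_pos: [0.4435, 0.2956, 0.279]
tool_rot: [0.668, 0.744, 0.001, 0.0]
wrist_force: [-0.5, 0.3, -1.9]
gripper_width: 0.498
finger_force: 30.0
```

```bash
python3 -c "
from h import *
print(go(*PAD['d'],.229+.01+.03))"
```

```text
[-4.861  3.79   0.253 -0.019]
```

{"api": "servo_tool", "payload": {"deltas": [[[-0.3,0.25,0,0],[-1.0,0.8,0,0],[-1.9,1.5,0,0],[-2.8,2.2,0,0],[-3.6,2.8,0,0]]]}}

```text
t: 4.6
tool_pos: [0.5716, 0.1614, 0.2771]
tool_rot: [0.668, 0.744, -0.001, 0.0]
wrist_force: [-1.0, -0.3, -2.3]
gripper_width: 0.496
finger_force: 30.0
```

{"api": "servo_tool", "payload": {"deltas": [[[-0.7,0.55,0,0],[-1.1,0.85,0,0],[-1.26,0.99,0,0],[-1.26,0.99,0,0],[-1.26,0.99,0,0]]]}}

```text
t: 5.22
tool_pos: [0.6141, 0.1203, 0.2778]
tool_rot: [0.667, 0.745, -0.0, -0.001]
wrist_force: [-0.4, -0.2, -1.4]
gripper_width: 0.497
finger_force: 30.0
```

```bash
python3 -c "
from h import *
print(go(*PAD['d'],.229+.012),r.sense()['joint_vel'].round(2))
im=r.camera('wrist');cv2.imwrite('pics/w2.png',im[:,:,::-1])
im=r.camera('top');cv2.imwrite('pics/t2.png',im[:,:,::-1])"
```

```text
[-0.043  0.027  0.919  0.01 ] [-0.   -0.01  0.   -0.    0.    0.   -0.  ]
```

View pics/w2.png

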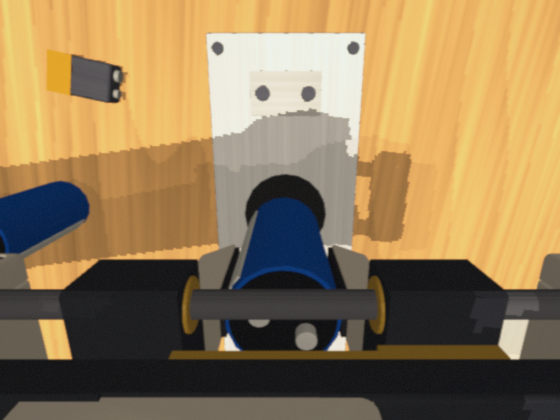

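The wrist view shows cap_d held upright, with its base lined up with the pad centre at column 285. Lowering.

{"api": "servo_tool", "payload": {"deltas": [[[-0.02,0.02,0.3,0],[-0.04,0.03,0.6,0],[-0.04,0.03,0.8,0],[-0.04,0.03,0.87,0],[-0.04,0.03,0.88,0]]]}}

```text
t: 5.95
tool_pos: [0.6163, 0.1172, 0.2424]
tool_rot: [0.668, 0.744, -0.0, -0.0]
wrist_force: [-0.5, 0.6, -1.3]
gripper_width: 0.492
finger_force: 30.0
```

```bash
python3 -c "
from h import *
print(go(*PAD['d'],.2402),r.sense()['wrist_force'])"
```

```text
[ 0.043 -0.02   0.054 -0.018] [-0.53206906  0.57291202 -1.25303904]
```

{"api": "servo_tool", "payload": {"deltas": [[[0.02,-0.01,0.03,0],[0.02,-0.01,0.05,0],[0.02,-0.01,0.05,0]]]}}

```text
t: 6.32
tool_pos: [0.6159, 0.1179, 0.2409]
tool_rot: [0.668, 0.744, 0.0, 0.0]
wrist_force: [0.4, -1.5, -2.1]
gripper_width: 0.493
finger_force: 30.0
```

{"api": "servo_tool", "payload": {"deltas": [[[0,0,0.02,0],[0,0,0.03,0],[0,0,0.03,0]]]}}

```text
t: 6.7
tool_pos: [0.616, 0.1179, 0.24]
tool_rot: [0.668, 0.744, 0.0, 0.0]
wrist_force: [-0.5, -0.1, 3.2]
gripper_width: 0.501
finger_force: 30.0
```

{"api": "servo_tool", "payload": {"deltas": [[[0,0,0,0],[0,0,0,0],[0,0,0,0],[0,0,0,0]]], "claw": 91.8}}

```text
t: 7.2
tool_pos: [0.6159, 0.1179, 0.2394]
tool_rot: [0.668, 0.744, -0.0, -0.0]
wrist_force: [0.6, 0.6, -0.7]
gripper_width: 0.884
finger_force: 0.0
```

{"api": "servo_tool", "payload": {"deltas": [[[0,0,-0.3,0],[0,0,-0.9,0],[0,0,-1.6,0],[0,0,-2.1,0],[0,0,-2.1,0]]]}}

```text
t: 7.82
tool_pos: [0.6167, 0.1181, 0.3258]
tool_rot: [0.668, 0.744, 0.002, 0.001]
wrist_force: [-0.4, -1.0, 0.6]
gripper_width: 1.002
finger_force: 0.0
```

```bash
python3 -c "
from h import *
print(go(*CAP['c'],.31))"
```

```text
[ 0.164 -4.522  0.377 -0.018]
```

{"api": "servo_tool", "payload": {"deltas": [[[0.02,-0.5,0,0],[0.05,-1.6,0,0],[0.1,-3.0,0.1,0],[0.15,-4.1,0.3,0],[0.16,-4.52,0.38,0]]]}}

```text
t: 8.45
tool_pos: [0.432, 0.1042, 0.3068]
tool_rot: [0.667, 0.745, -0.002, -0.001]
wrist_force: [1.1, 0.6, 0.1]
gripper_width: 1.0
finger_force: 0.0
```

{"api": "servo_tool", "payload": {"deltas": [[[0,0,0,0],[0,0,0,0]]]}}

```text
t: 8.7
tool_pos: [0.4364, 0.1047, 0.3084]
tool_rot: [0.668, 0.744, 0.0, 0.0]
wrist_force: [0.4, -0.1, -0.1]
gripper_width: 1.003
finger_force: 0.0
```

```bash
python3 -c "
from h import *
wfit('c')
s=r.camera('scene');S=cam('scene')
for q in r.trace('scene','cap_a'):
    p,f=fit([(S,q['region'])],*DIM['d'],PAD['d'],.01);print('d?',p.round(4),q['region'].sum()/cv2.contourArea(hull(S,*p,*DIM['d'],.01)),q['box'])
print(PAD['d'],go(*CAP['c'],.214))"
```

```text
wfit c 0.79 [0.4369 0.1043] area ratio 1.0 bbox [255.4, 181.2, 57.9, 77.9] (254, 177, 61, 82)
wfit c 0.68 [0.6084 0.1194] area ratio 0.89 bbox [463.5, 182.4, 95.0, 77.6] (451, 181, 123, 83)
d? [ 0.5022 -0.0935] 0.2849775679614351 [229.9, 168.6, 18.1, 25.1]
d? [0.6141 0.1171] 0.9355937189952455 [340.3, 208.6, 34.6, 49.6]
d? [ 0.4973 -0.3127] 0.47765756625350914 [109.5, 163.1, 30.0, 33.1]
d? [0.4582 0.0974] 0.5678629929030378 [328.7, 142.2, 24.8, 36.8]
[0.61531633 0.11876378] [ 6.000e-03 -1.000e-03  2.357e+00 -2.100e-02]
```

{"api": "servo_tool", "payload": {"deltas": [[[0,0.01,0.5,0],[-0.01,0.01,1.2,0],[-0.01,0.01,1.9,0],[-0.01,0.01,2.3,0],[-0.01,0.01,2.35,0]]]}}

```text
t: 9.52
tool_pos: [0.4357, 0.1042, 0.2132]
tool_rot: [0.668, 0.744, -0.001, -0.001]
wrist_force: [1.0, -0.7, 1.0]
gripper_width: 1.002
finger_force: 0.0
```

{"api": "servo_tool", "payload": {"deltas": [[[0,0,0,0],[0,0,0,0],[0,0,0,0],[0,0,0,0],[0,0,0,0]]], "claw": 20}}

```text
t: 10.15
tool_pos: [0.4359, 0.1043, 0.2145]
tool_rot: [0.668, 0.744, 0.0, 0.0]
wrist_force: [-1.0, 1.3, 0.3]
gripper_width: 0.509
finger_force: 0.0
```

{"api": "servo_tool", "payload": {"deltas": [[[0,0,0,0],[0,0,0,0],[0,0,0,0]]]}}

```text
t: 10.52
tool_pos: [0.4361, 0.1043, 0.2145]
tool_rot: [0.668, 0.744, 0.0, 0.0]
wrist_force: [-0.1, 0.2, 1.5]
gripper_width: 0.431
finger_force: 30.0
```

{"api": "servo_tool", "payload": {"deltas": [[[0,0,-0.2,0],[0,0,-0.6,0],[0,0,-1.0,0],[0,0,-1.2,0],[0,0,-1.2,0]]]}}

```text
t: 11.15
tool_pos: [0.436, 0.1043, 0.2628]
tool_rot: [0.668, 0.744, 0.0, 0.0]
wrist_force: [-0.1, 0.9, -1.0]
gripper_width: 0.432
finger_force: 30.0
```

```bash
python3 -c "
from h import *
print(go(*PAD['c'],.2625))"
```

```text
[-2.627  4.5    0.012 -0.018]
```

{"api": "servo_tool", "payload": {"deltas": [[[-0.3,0.3,0,0],[-0.9,1.0,0,0],[-1.6,2.0,0,0],[-2.2,3.0,0,0],[-2.6,3.8,0,0]]]}}

```text
t: 11.78
tool_pos: [0.6003, 0.0145, 0.2613]
tool_rot: [0.668, 0.744, -0.001, 0.0]
wrist_force: [-0.6, 0.5, -1.3]
gripper_width: 0.43
finger_force: 30.0
```

{"api": "servo_tool", "payload": {"deltas": [[[-0.02,0.4,0,0],[-0.03,0.7,0,0],[-0.03,0.7,0.3,0],[-0.03,0.7,0.6,0],[-0.03,0.7,0.75,0]]]}}

```text
t: 12.4
tool_pos: [0.6249, 0.0194, 0.2306]
tool_rot: [0.667, 0.745, -0.001, -0.001]
wrist_force: [0.2, 0.1, -1.1]
gripper_width: 0.426
finger_force: 30.0
```

{"api": "servo_tool", "payload": {"deltas": [[[0,0,0.05,0],[0,0,0.1,0],[0,0,0.1,0]]]}}

```text
t: 12.78
tool_pos: [0.6263, 0.0192, 0.2285]
tool_rot: [0.668, 0.744, 0.0, 0.0]
wrist_force: [0.8, 0.6, -1.4]
gripper_width: 0.432
finger_force: 30.0
```

```bash
python3 -c "
from h import *
print(go(*PAD['c'],.2245))
im=r.camera('wrist');cv2.imwrite('pics/w3.png',im[:,:,::-1])"
```

```text
[ 0.003  0.001  0.101 -0.017]
```

View pics/w3.png

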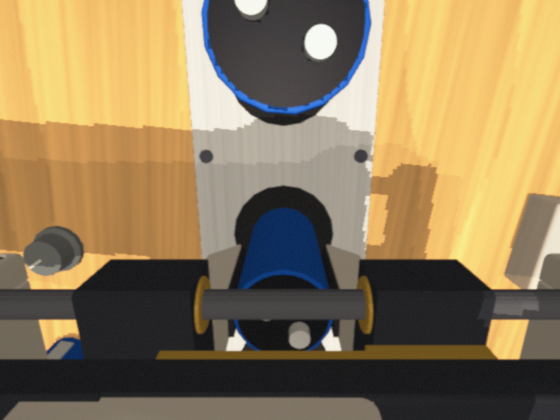

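The wrist view shows cap_c held upright over its pad, centred at column 284, with cap_d standing beyond it at (287,40).

{"api": "servo_tool", "payload": {"deltas": [[[0,0,0.05,0],[0,0,0.09,0],[0,0,0.11,0],[0,0,0.11,0]]]}}

```text
t: 13.32
tool_pos: [0.6263, 0.0192, 0.2245]
tool_rot: [0.668, 0.744, 0.0, 0.0]
wrist_force: [-2.4, -0.0, 4.5]
gripper_width: 0.429
finger_force: 30.0
```

{"api": "servo_tool", "payload": {"deltas": [[[0,0,0,0],[0,0,0,0],[0,0,0,0],[0,0,0,0],[0,0,0,0]]], "claw": 91.8}}

```text
t: 13.95
tool_pos: [0.6262, 0.0193, 0.2238]
tool_rot: [0.668, 0.745, -0.0, -0.0]
wrist_force: [-0.4, -0.1, 0.1]
gripper_width: 0.927
finger_force: 0.0
```

{"api": "servo_tool", "payload": {"deltas": [[[0,0,-0.3,0],[0,0,-0.9,0],[0,0,-1.6,0],[0,0,-2.2,0],[0,0,-2.4,0]]]}}

```text
t: 14.58
tool_pos: [0.627, 0.0193, 0.3225]
tool_rot: [0.668, 0.744, 0.001, 0.001]
wrist_force: [1.6, 0.6, -0.7]
gripper_width: 0.998
finger_force: 0.0
```

```bash
python3 -c "
from h import *
print(go(*CAP['b'],.30))"
```

```text
[-8.19  -4.642  0.546 -0.018]
```

{"api": "servo_tool", "payload": {"deltas": [[[-0.6,-0.3,0,0],[-1.7,-1.0,0,0],[-3.0,-1.7,0,0],[-4.2,-2.4,0,0],[-5.4,-3.1,0,0]]]}}

```text
t: 15.2
tool_pos: [0.5253, -0.2104, 0.3197]
tool_rot: [0.668, 0.745, -0.0, -0.0]
wrist_force: [0.7, -0.3, -0.6]
gripper_width: 0.996
finger_force: 0.0
```

{"api": "servo_tool", "payload": {"deltas": [[[-1.2,-0.7,0.1,0],[-2.2,-1.2,0.3,0],[-2.79,-1.54,0.54,0],[-2.79,-1.54,0.54,0],[-2.79,-1.54,0.54,0]]]}}

```text
t: 15.82
tool_pos: [0.4778, -0.3255, 0.2982]
tool_rot: [0.667, 0.745, 0.0, -0.0]
wrist_force: [1.4, -0.1, 0.0]
gripper_width: 0.996
finger_force: 0.0
```

```bash
python3 -c "
from h import *
wfit('b')
print(go(*CAP['b'],.201),r.sense()['joint_vel'].round(2))"
```

```text
wfit b 0.55 [ 0.478  -0.3259] area ratio 0.95 bbox [262.5, 185.1, 47.7, 64.7] (258, 182, 53, 70)
[-0.04  -0.015  2.438  0.013] [-0.   -0.01  0.    0.    0.   -0.    0.  ]
```

{"api": "servo_tool", "payload": {"deltas": [[[0,0,0.5,0],[-0.01,0,1.2,0],[-0.02,0,1.9,0],[-0.02,0,2.35,0],[-0.02,0,2.43,0]]]}}

```text
t: 16.55
tool_pos: [0.4775, -0.3263, 0.2001]
tool_rot: [0.667, 0.745, -0.0, -0.001]
wrist_force: [-0.8, 0.8, -0.4]
gripper_width: 0.997
finger_force: 0.0
```

{"api": "servo_tool", "payload": {"deltas": [[[0,0,0,0],[0,0,0,0],[0,0,0,0],[0,0,0,0],[0,0,0,0]]], "claw": 20}}

```text
t: 17.18
tool_pos: [0.4774, -0.3274, 0.2013]
tool_rot: [0.668, 0.744, 0.0, 0.0]
wrist_force: [0.9, -0.4, 0.1]
gripper_width: 0.505
finger_force: 0.0
```

{"api": "servo_tool", "payload": {"deltas": [[[0,0,0,0],[0,0,0,0],[0,0,0,0],[0,0,0,0]]]}}

```text
t: 17.68
tool_pos: [0.4774, -0.3273, 0.2011]
tool_rot: [0.668, 0.745, 0.0, 0.0]
wrist_force: [0.0, 0.2, 0.2]
gripper_width: 0.374
finger_force: 30.0
```

{"api": "servo_tool", "payload": {"deltas": [[[0,0,-0.2,0],[0,0,-0.6,0],[0,0,-1.1,0],[0,0,-1.5,0],[0,0,-1.6,0]]]}}

```text
t: 18.3
tool_pos: [0.4779, -0.3277, 0.267]
tool_rot: [0.668, 0.744, 0.0, 0.001]
wrist_force: [-0.2, -0.1, -1.0]
gripper_width: 0.377
finger_force: 30.0
```

```bash
python3 -c "
from h import *
print(go(*PAD['b'],.2651))"
```

```text
[ 5.723  4.635  0.048 -0.018]
```

{"api": "servo_tool", "payload": {"deltas": [[[0.4,0.3,0,0],[1.2,1.0,0,0],[2.2,1.8,0,0],[3.2,2.6,0,0],[4.2,3.4,0,0]]]}}

```text
t: 18.92
tool_pos: [0.595, -0.1421, 0.264]
tool_rot: [0.667, 0.745, -0.0, -0.001]
wrist_force: [1.6, -0.1, -0.9]
gripper_width: 0.375
finger_force: 30.0
```

{"api": "servo_tool", "payload": {"deltas": [[[0.8,0.7,0,0],[1.3,1.1,0,0],[1.5,1.23,0.2,0],[1.5,1.23,0.6,0],[1.5,1.23,1.0,0]]]}}

```text
t: 19.55
tool_pos: [0.6355, -0.0829, 0.2234]
tool_rot: [0.669, 0.744, -0.001, -0.0]
wrist_force: [-0.2, 0.6, -1.1]
gripper_width: 0.377
finger_force: 30.0
```

{"api": "servo_tool", "payload": {"deltas": [[[0,0,0.15,0],[0,0,0.2,0],[0,0,0.2,0]]]}}

```text
t: 19.92
tool_pos: [0.6368, -0.081, 0.2173]
tool_rot: [0.668, 0.744, 0.0, 0.0]
wrist_force: [0.7, -0.3, -0.6]
gripper_width: 0.374
finger_force: 30.0
```

```bash
python3 -c "
from h import *
print(go(*PAD['b'],.211))"
```

```text
[ 0.023  0.016  0.157 -0.024]
```

{"api": "servo_tool", "payload": {"deltas": [[[0,0.01,0.06,0],[0,0.01,0.11,0],[0,0.01,0.15,0],[0,0.01,0.16,0],[0,0.01,0.16,0]]]}}

```text
t: 20.55
tool_pos: [0.6372, -0.0805, 0.2112]
tool_rot: [0.668, 0.745, 0.0, 0.0]
wrist_force: [-1.6, 1.0, 3.9]
gripper_width: 0.374
finger_force: 30.0
```

{"api": "servo_tool", "payload": {"deltas": [[[0,0,0,0],[0,0,0,0],[0,0,0,0],[0,0,0,0],[0,0,0,0]]], "claw": 91.8}}

```text
t: 21.18
tool_pos: [0.6371, -0.0805, 0.2106]
tool_rot: [0.668, 0.745, -0.0, -0.0]
wrist_force: [0.4, -0.3, -0.2]
gripper_width: 0.866
finger_force: 0.0
```

{"api": "servo_tool", "payload": {"deltas": [[[0,0,-0.3,0],[0,0,-0.9,0],[0,0,-1.6,0],[0,0,-2.0,0],[0,0,-2.0,0]]]}}

```text
t: 21.8
tool_pos: [0.6378, -0.0806, 0.2926]
tool_rot: [0.668, 0.744, 0.001, 0.001]
wrist_force: [0.1, 0.3, -0.4]
gripper_width: 0.997
finger_force: 0.0
```

```bash
python3 -c "
from h import *
print(go(*CAP['a'],.28))"
```

```text
[ 0.03  -4.041  0.301 -0.018]
```

{"api": "servo_tool", "payload": {"deltas": [[[0,-0.5,0,0],[0.01,-1.6,0,0],[0.02,-2.8,0.1,0],[0.03,-3.8,0.2,0],[0.03,-4.04,0.3,0]]]}}

```text
t: 22.42
tool_pos: [0.4733, -0.0972, 0.2774]
tool_rot: [0.668, 0.744, -0.001, -0.002]
wrist_force: [-0.0, -0.3, -0.3]
gripper_width: 1.0
finger_force: 0.0
```

{"api": "servo_tool", "payload": {"deltas": [[[0,0,0,0],[0,0,0,0],[0,0,0,0]]]}}

```text
t: 22.8
tool_pos: [0.4775, -0.0967, 0.2788]
tool_rot: [0.667, 0.745, 0.0, 0.0]
wrist_force: [-0.4, 0.4, 0.2]
gripper_width: 1.0
finger_force: 0.0
```

```bash
python3 -c "
from h import *
wfit('a')
print(go(*CAP['a'],.189))"
```

```text
wfit a 0.67 [ 0.4778 -0.0974] area ratio 0.97 bbox [264.8, 192.6, 41.1, 58.9] (262, 190, 45, 61)
wfit a 0.57 [ 0.6467 -0.0826] area ratio 1.4 bbox [468.5, 192.5, 91.4, 63.2] (471, 195, 86, 60)
[-0.007 -0.003  2.242 -0.012]
```

{"api": "servo_tool", "payload": {"deltas": [[[0,0,0.5,0],[-0.01,0,1.1,0],[-0.01,0,1.7,0],[-0.01,0,2.15,0],[-0.01,0,2.24,0]]]}}

```text
t: 23.52
tool_pos: [0.4761, -0.0971, 0.188]
tool_rot: [0.668, 0.745, -0.001, -0.001]
wrist_force: [0.3, 0.5, 0.1]
gripper_width: 1.003
finger_force: 0.0
```

{"api": "servo_tool", "payload": {"deltas": [[[0,0,0,0],[0,0,0,0],[0,0,0,0],[0,0,0,0],[0,0,0,0]]], "claw": 15}}

```text
t: 24.15
tool_pos: [0.4765, -0.0973, 0.1893]
tool_rot: [0.668, 0.744, 0.0, 0.0]
wrist_force: [0.5, -0.5, 0.1]
gripper_width: 0.508
finger_force: 0.0
```

{"api": "servo_tool", "payload": {"deltas": [[[0,0,0,0],[0,0,0,0],[0,0,0,0],[0,0,0,0]]]}}

```text
t: 24.65
tool_pos: [0.4765, -0.0973, 0.1891]
tool_rot: [0.668, 0.744, 0.0, 0.0]
wrist_force: [-0.2, 0.5, 0.1]
gripper_width: 0.318
finger_force: 30.0
```

{"api": "servo_tool", "payload": {"deltas": [[[0,0,-0.2,0],[0,0,-0.6,0],[0,0,-1.1,0],[0,0,-1.5,0],[0,0,-1.6,0]]]}}

```text
t: 25.28
tool_pos: [0.477, -0.0974, 0.2548]
tool_rot: [0.668, 0.744, 0.001, 0.001]
wrist_force: [-0.5, -0.1, -1.1]
gripper_width: 0.32
finger_force: 30.0
```

```bash
python3 -c "
from h import *
print(go(*PAD['a'],.2531))"
```

```text
[-2.503  4.036  0.055 -0.018]
```

{"api": "servo_tool", "payload": {"deltas": [[[-0.3,0.3,0,0],[-1.0,1.0,0,0],[-1.7,1.9,0,0],[-2.2,2.8,0,0],[-2.5,3.6,0,0]]]}}

```text
t: 25.9
tool_pos: [0.6318, -0.1835, 0.2519]
tool_rot: [0.668, 0.744, -0.001, -0.0]
wrist_force: [-0.1, -0.2, 0.1]
gripper_width: 0.322
finger_force: 30.0
```

{"api": "servo_tool", "payload": {"deltas": [[[0,0.3,0,0],[0,0.43,0.1,0],[0,0.43,0.4,0],[0,0.43,0.8,0],[0,0.43,1.1,0]]]}}

```text
t: 26.52
tool_pos: [0.6464, -0.1791, 0.2074]
tool_rot: [0.668, 0.744, -0.001, -0.001]
wrist_force: [-0.2, -0.7, 0.0]
gripper_width: 0.321
finger_force: 30.0
```

{"api": "servo_tool", "payload": {"deltas": [[[0,0,0.1,0],[0,0,0.15,0],[0,0,0.15,0]]]}}

```text
t: 26.9
tool_pos: [0.6476, -0.1793, 0.2034]
tool_rot: [0.668, 0.744, 0.0, 0.0]
wrist_force: [-0.1, 1.8, -1.1]
gripper_width: 0.32
finger_force: 30.0
```

```bash
python3 -c "
from h import *
print(go(*PAD['a'],.199))"
```

```text
[-0.004  0.017  0.11  -0.018]
```

{"api": "servo_tool", "payload": {"deltas": [[[0,0.02,0.05,0],[0,0.02,0.09,0],[0,0.02,0.12,0],[0,0.02,0.12,0],[0,0.02,0.12,0]]]}}

```text
t: 27.52
tool_pos: [0.6484, -0.1791, 0.1992]
tool_rot: [0.668, 0.744, 0.0, 0.0]
wrist_force: [-1.7, 1.0, 5.7]
gripper_width: 0.322
finger_force: 30.0
```

{"api": "servo_tool", "payload": {"deltas": [[[0,0,0,0],[0,0,0,0],[0,0,0,0],[0,0,0,0],[0,0,0,0]]], "claw": 91.8}}

```text
t: 28.15
tool_pos: [0.6483, -0.1791, 0.1982]
tool_rot: [0.668, 0.744, -0.0, -0.0]
wrist_force: [1.1, -0.2, 0.9]
gripper_width: 0.815
finger_force: 0.0
```

{"api": "servo_tool", "payload": {"deltas": [[[0,0,-0.3,0],[0,0,-0.9,0],[0,0,-1.8,0],[0,0,-2.8,0],[0,0,-3.2,0]]]}}

```text
t: 28.78
tool_pos: [0.6493, -0.1794, 0.3302]
tool_rot: [0.668, 0.744, 0.001, 0.002]
wrist_force: [-0.5, -0.2, 0.5]
gripper_width: 0.998
finger_force: 0.0
```

{"api": "servo_tool", "payload": {"deltas": [[[0,-0.6,0,0],[0,-1.8,0,0],[0,-3.0,0,0],[0,-4.2,0,0],[0,-4.8,0,0]]]}}

```text
t: 29.4
tool_pos: [0.4545, -0.2003, 0.3259]
tool_rot: [0.668, 0.744, -0.001, -0.001]
wrist_force: [0.0, -0.9, 0.6]
gripper_width: 0.993
finger_force: 0.0
```

Run:
```python
from h import *
for n in("scene","top"):
    im=r.camera(n);C=cam(n);cv2.imwrite(f"pics/end_{n}.png",im[:,:,::-1])
    for q in r.trace(n,"cap_a"):
        best=min(((lambda p:(abs(np.log(q["region"].sum()/cv2.contourArea(hull(C,*p,*DIM[k],.01)))),k,p))(fit([(C,q["region"])],*DIM[k],PAD[k],.01)[0]) for k in DIM),key=lambda t:t[0])
        print(n,best[1],best[2].round(4),((best[2]-PAD[best[1]])*1000).round(1),round(best[0],2))
```

```text
scene d [0.6144 0.1168] [-0.9 -2. ] 0.01
scene b [ 0.6358 -0.0795] [-1.5  0.5] 0.0
scene c [0.6244 0.0188] [-1.9 -0.6] 0.04
scene a [ 0.6474 -0.1795] [-0.9 -0.1] 0.11
top b [ 0.6372 -0.0782] [-0.1  1.8] 0.08
top c [0.6265 0.02  ] [0.2 0.6] 0.06
top a [ 0.6481 -0.1775] [-0.2  1.9] 0.06
top d [0.6173 0.1182] [ 2.  -0.5] 0.05
```

View pics/end_scene.png

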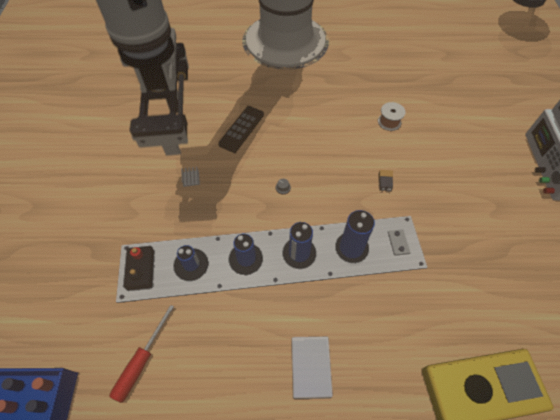

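The scene view shows all four standing upright, each centred on its pad. From the terminal block at (138,268) they get taller along the row, with bases at about (190,264), (245,259), (299,252) and (352,247).

```bash
python3 -c "
from station import r
print(r.hand_in())"
```

```text
the job is handed in; nothing more can be done
None
```

The four capacitors stand upright and free on the pads, shortest next to the terminal block and tallest at the far end, each within about 2 mm of its pad centre by the camera fits, and the job was handed in at about 30 s; no verdict came back.

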